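Stack three cartons squarely in the packing stand and close its jaw on the column

TASK

Slide the jaw of the wooden packing stand back to open the bay, then stack the three green cartons that lie flat about it, midway along the fence, as one square column: the two long ones below with their ends level, the short one on top in the middle, all lying flat and lengthways to the fence. Then slide the jaw in by its post until it holds the whole column flush against the fence, and leave the jar, dropper bottle, candle and soap bar where they stand.

Things in the scene. Friction and masses are not known exactly. Their poses are not given: they have to be found in the camera images.
- bay (a point): Fixed packing stand: plywood board 140 (x) x 235 (y = -22 to +213), 6 thick, with a fixed wooden fence and a sliding jaw; the bay between them has open ends. Point: on the board's top face, 6 above the sideboard, at the foot of the fence's inner face, midway along it. x along the fence, y towards the jaw, z up. Fence: x = -65 to +65, y = -14 to 0, its top 78 above this point.
- jaw (a joint): Travel of the jaw towards the fence (m): 0 = fully back, bay 135 mm wide; 0.085 = end of travel, bay 50 mm; bay width = 0.135 - value. Meets the 52 mm wide cartons at 0.083. Slides with about 2 N of friction plus 4 N per m/s and stays where it is left. It starts part-way in.
- jaw_face (a point): Centre of the jaw plate's inner face (the face towards the fence), 40 mm above the board's top. Axes as bay. The plate is 130 long (along x), 12 thick (from this point to y = +12 mm), its top 38 mm above this point; its lower edge is 2 mm above the board.
- post (a point): On the axis of the jaw's upright round wooden post, 24 in diameter, top 28 above this point (82 above the board's top), lower end 42 below it; 57 outward (+y of bay) of the jaw's inner face. A low foot bar (36 wide along x, top 14 above the board, ending 14 beyond the post's axis) joins it to the jaw. Push it from its outer side to close the jaw.
- long_a: Long green carton, closed, 112 long x 52 wide x 34 high as it lies flat on a broad face, about 0.14 kg. Origin: centre of its underside; x along the 112 mm length, z up; the two ends are alike for this job.
- long_b: Long green carton, closed, 112 long x 52 wide x 34 high as it lies flat on a broad face, about 0.14 kg. Origin: centre of its underside; x along the 112 mm length, z up; the two ends are alike for this job.
- short: Short carton, green below and white above, closed, 80 long x 52 wide x 34 high as it lies flat on a broad face, about 0.14 kg. Origin: centre of its underside; x along the 80 mm length, z up; the two ends are alike for this job.
- jar: Glass cream jar with a bamboo lid, 68 in diameter, 58 high. Loose bystander, to be left where it stands. Origin: centre of its underside, z up.
- dropper: Amber dropper bottle, 36 in diameter, 100 high. Loose bystander, to be left where it stands. Origin: centre of its underside, z up.
- candle: Candle in a glass, 70 in diameter, 78 high. Loose bystander, to be left where it stands. Origin: centre of its underside, z up.
- soap: Wrapped soap bar, 53 (x) x 78 (y) x 26 high. Loose bystander, to be left where it stands. Origin: centre of its underside, z up.

How it is judged:
By the outcome, as a careful person would: the job done as asked, in the order asked, and still so for the second after the job is handed in, with the robot touching nothing.
It also fails if it takes over 72 s, if anything falls off the work surface, if the arm or the gripper's body presses on something with over 40 N, if the wrist force passes 120 N, or if a joint passes its speed limit or range.

ROBOT

A 6-joint arm with a two-finger parallel gripper is mounted at the origin on a cart in front of the work surface, level with it; the furniture and walls round the work are solid. World frame = base frame: x ahead of the robot, y to its left, z up, the work surface at z = 0. Lengths are in m, angles in rad, forces in N, time in s.
With the tool pointing down it reaches from about 0.3 to 0.775 m from the base axis. Payload 14.6 kg.
Tool frame: the origin (TCP) lies between the finger pads; the fingertips stand ctrl.tip_extent ahead of it and the grasp point (between the pads) lies 3 mm ahead of it (ctrl.tip_extent is the distance from the TCP to the fingertips, in m); z points along the fingers, y is the line along which they close (so a half turn about z gives the same grasp; the last joint's range is limited). The gripper opens to 94 mm and grips with 3 to 60 N. Pads are 16 mm wide; open, the fingers measure 119 mm over their backs; the gripper's body (75 mm by 177 mm) begins 78 mm behind the grasp point.
Start: joints at [1.123, 0.3, 1.521, -0, 1.321, -0.067], TCP at [0.204, 0.511, 0.227] pointing down, gripper open.
Joint ranges: [-3.03, 3.03], [-0.79, 2.21], [0.23, 2.52], [-1.04, 4.18], [0, 3.07], [-2.55, 2.55]. Speed limits (rad/s): [2.22, 2.22, 2.57, 3.14, 3.14, 3.14].

INTERFACE

Orientations are given as [roll, pitch, yaw] about the fixed x, y, z axes, in that order (R = Rz(yaw) Ry(pitch) Rx(roll)).
In Python, from station import ctrl gives the robot as it stands.
- The arm moves only by the shell command python3 shift.py 'ROWS' [OPENING] [FORCE]. ROWS is a JSON list of rows, 1 to 10 of them, each of 6 numbers: dx, dy, dz in m, then a rotation vector rx, ry, rz in rad; each row shifts and turns the commanded pose from where the row before left it, along the tool's axes as they then stand; what a row does not reach is not made up. A row lasts 1/10 s, in which the tool goes at most 0.05 m and 0.15 rad, less where a joint would pass 70% of its speed; a pose out of reach is approached as far as the arm can. OPENING is the finger opening in m, set as the command begins (- or left out keeps the last). The fingers move at their own pace and stop on an object; FORCE is the grip in N (left out, the last holds). Time passes only in rows, so rows that do not move let the fingers close. It prints the time, the measured TCP pose, the force, the opening and the grip force at its end.
- ctrl.get_obs(): the state, without advancing time (a new reading comes with each control period).
- ctrl.camera(name): name is "scene" or "top" or "wrist"; returns a dict with "pixels" (384x512x3 uint8, blue, green, red), "fx", "fy", "cx", "cy" (pixels), "extrinsics" (4x4, takes a point from camera to world coordinates). Camera axes: x right, y up, looking along -z (the intrinsics and any distortion apply to the point x, -y, -z); pixel columns grow to the right and rows downward; lengths in m; the calibration is good to about 2 mm. The wrist camera is an equidistant fisheye: a pixel r from the principal point sees the ray r / f radians off the axis. A picture is of the moment at which its call begins. There is no depth.
- ctrl.hand_in(): hands the job in; it is judged then, once.
The state is a dict: "time_s": time; "qpos": joint angles; "joint_vel": joint speeds; "tau": joint torques, N m; "ee_pos": TCP position; "eef_rot": TCP orientation; "force": force on the tool from outside, world axes, zero at the start; "moment": the same for the moment, N m; "grip_width": finger opening in m; "grip_force": force on a finger pad.
Only numpy, scipy, OpenCV 4.12 (cv2) and the standard library are available. Lean on these libraries where they do the work, as an engineer would, in place of code of your own. Each camera call takes 0.05 s, during which the arm holds its last target. There are 200 camera calls.

## Working session

There is one attempt and no reset: what is moved stays moved. The work goes in short steps, Python scripts to look and compute and a shell command to move; the robot and the scene stay as the last step left them, time stands still between calls to the robot, and variables do not carry over. Pictures are saved under pics/ and viewed, at most 10 in all, crops included, and the job is handed in when it is done.

```bash
ls; mkdir -p pics
python3 - <<'E'
from station import ctrl
import cv2,numpy as np
print(ctrl.get_obs(), ctrl.tip_extent)
for n in("top","scene"):
    c=ctrl.camera(n); cv2.imwrite(f"pics/{n}0.png",c["pixels"])
    print(n,{k:(np.round(v,4).tolist() if k!='pixels' else 0) for k,v in c.items() })
a=cv2.imread("pics/top0.png");
cv2.imwrite("pics/top0b.png",cv2.resize(a,(800,600),interpolation=cv2.INTER_CUBIC))
E
```

```text
pics
shift.py
station.py
{'time_s': 0.0, 'qpos': array([ 1.12342922e+00,  3.00434895e-01,  1.52156854e+00,  6.33198487e-07,
        1.32072830e+00, -6.65888178e-02]), 'joint_vel': array([ 1.68432910e-04, -5.83502557e-04,  1.17008425e-03, -4.31846263e-04,
        1.70886981e-06, -6.97306369e-04]), 'tau': array([-3.84825780e-04, -5.31809235e+01, -3.52741134e+01,  7.08858669e-02,
        2.44285382e-02, -1.56794345e-04]), 'ee_pos': array([0.20429657, 0.51039107, 0.22691149]), 'eef_rot': array([-3.14045614e+00, -7.64059646e-05,  2.76081416e+00]), 'force': array([ 0.57648041, -0.54404485,  0.3720804 ]), 'moment': array([ 0.0876155 , -0.05648983, -0.03580409]), 'grip_force': 0.0, 'grip_width': 0.09408257536778238} 0.022
top {'pixels': 0, 'fx': 401.7315, 'fy': 401.7315, 'cx': 257.187, 'cy': 196.0052, 'extrinsics': [[-0.0291, 0.9892, -0.1435, 0.4076], [-0.9996, -0.0293, 0.0009, 0.0745], [-0.0033, 0.1435, 0.9896, 1.2113], [0.0, 0.0, 0.0, 1.0]]}
scene {'pixels': 0, 'fx': 411.5202, 'fy': 411.5202, 'cx': 256.6044, 'cy': 192.0138, 'extrinsics': [[-0.9734, -0.1765, 0.1464, 0.7428], [0.2291, -0.7246, 0.65, 0.9185], [-0.0087, 0.6662, 0.7457, 1.0342], [0.0, 0.0, 0.0, 1.0]]}
```

View pics/top0b.png

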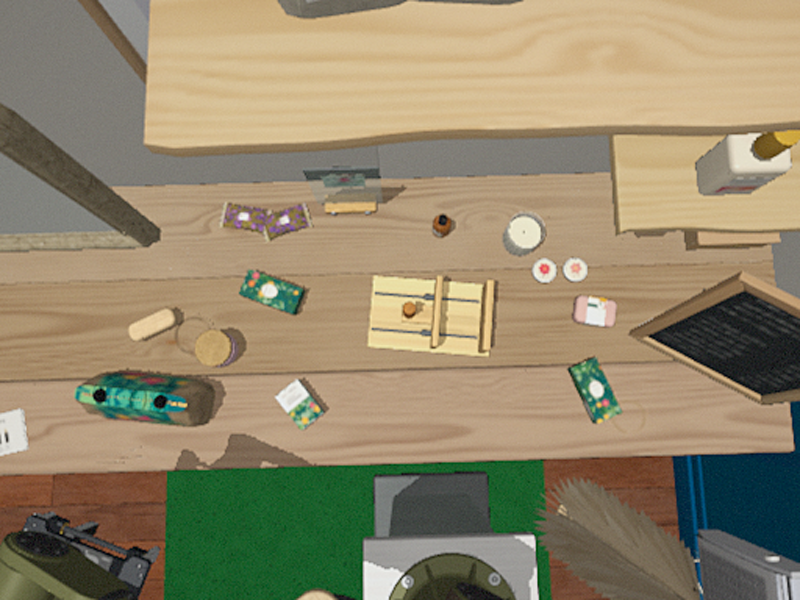

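View pics/scene0.png

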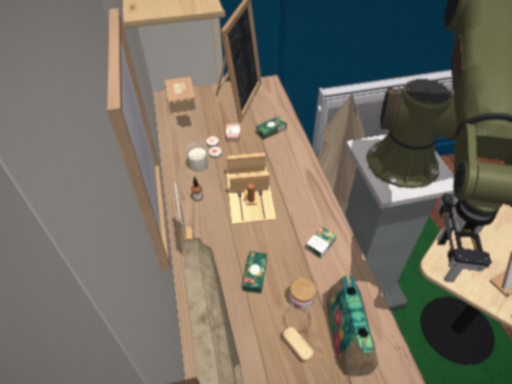

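The top picture, enlarged 1.5625×, shows the stand at (432,316) with its fence on the right (488,318), the jaw at (437,312) and the post at (409,310). The long cartons are at (272,292) and (595,390), and the short one is at (299,403). The soap is at (595,311), candle (524,232), dropper (442,225) and jar (215,347). In the scene picture a chalkboard stands behind the far long carton.

```bash
cat > h.py <<'E'
import cv2,numpy as np
from scipy.optimize import least_squares
from scipy.spatial.transform import Rotation as Ro
def proj(c,P):
    E=c["extrinsics"];p=(np.atleast_2d(P)-E[:3,3])@E[:3,:3];x,y,z=p[:,0],-p[:,1],-p[:,2]
    if c.get("fish"):
        r=np.hypot(x,y);k=np.arctan2(r,z)/np.maximum(r,1e-9)
    else: k=1/z
    return np.c_[c["cx"]+c["fx"]*x*k,c["cy"]+c["fy"]*y*k]
def unproj(c,uv,h):
    uv=np.atleast_2d(np.float64(uv));a=(uv-[c["cx"],c["cy"]])/[c["fx"],c["fy"]]
    if c.get("fish"):
        r=np.linalg.norm(a,axis=1,keepdims=True);d=np.c_[a*np.sin(r)/np.maximum(r,1e-9),np.cos(r)]
    else: d=np.c_[a,np.ones(len(a))]
    E=c["extrinsics"];D=(d*[1,-1,-1])@E[:3,:3].T;t=(h-E[2,3])/D[:,2:]
    return E[:3,3]+t*D
def cam(ctrl,n):
    c=dict(ctrl.camera(n));c["fish"]=n=="wrist";return c
E
python3 - <<'E'
from station import ctrl
from h import *
c=cam(ctrl,"top");s=1.5625
pts={"longA":(272,292,.034),"longB":(595,390,.034),"short":(299,403,.034),"post":(409,310,.088),"jawTopL":(442,277,.084),"jawTopR":(436,346,.084),
"fenceTopin_up":(486,281,.084),"fence_lo":(482,351,.084),"fenceout_up":(495,281,.084),"bd_ul":(372,277,.006),"bd_ll":(368,347,.006),"bd_lr":(491,356,.006),"soap":(595,311,.026),"candle":(524,232,.078),"drop":(442,222,.1),"jar":(213,347,.058),"chalk":(640,335,0),"A1":(249,270,.034),"A2":(297,313,.034),"B1":(583,362,.034),"B2":(607,420,.034),"S1":(288,384,.034),"S2":(312,424,.034)}
for k,(u,v,h) in pts.items(): print(k,np.round(unproj(c,(u/s,v/s),h)[0],3))
w=cam(ctrl,"wrist");print({k:np.round(v,3) for k,v in w.items() if k!="pixels"});cv2.imwrite("pics/w0.png",w["pixels"])
E
cat >> h.py <<'E'
def go(ctrl,p,yaw,n,n0=0):
    "constant row of n that leads from the measured pose to (p, yaw), tool down"
    o=ctrl.get_obs();R0=Ro.from_euler("xyz",o["eef_rot"]);T=Ro.from_euler("xyz",[np.pi,0,yaw])
    rv=(R0.inv()*T).as_rotvec()/n
    A=sum(Ro.from_rotvec(rv*k).as_matrix() for k in range(n))
    print("row",np.round(np.r_[np.linalg.solve(A,R0.inv().apply(np.array(p)-o["ee_pos"])),rv],4).tolist(),"x",n)
E
python3 - <<'E'
from station import ctrl
from h import *
w=cam(ctrl,"wrist");print({k:np.round(v,3) for k,v in w.items() if k not in("pixels","fish")});print(ctrl.get_obs()["ee_pos"])
go(ctrl,(.53,.05,.30),1.47,15)
go(ctrl,(.53,.05,.30),1.47,20)
E
```

```text
{'fx': np.float64(297.319), 'fy': np.float64(297.319), 'cx': np.float64(254.204), 'cy': np.float64(190.404), 'extrinsics': array([[ 0.372, -0.893, -0.252,  0.132],
       [ 0.928,  0.358,  0.101,  0.539],
       [ 0.   , -0.271,  0.963,  0.384],
       [ 0.   ,  0.   ,  0.   ,  1.   ]])}
[0.20437579 0.51050839 0.22720363]
row [-0.0403, 0.0011, -0.0049, -0.0, 0.0, 0.0861] x 15
row [-0.0302, 0.0012, -0.0036, -0.0, 0.0, 0.0645] x 20
```

```bash
R='[-0.04,0.001,-0.005,0,0,0.086]'
python3 shift.py '[[-0.04,0.001,-0.005,0,0,0.086],[-0.04,0.001,-0.005,0,0,0.086],[-0.04,0.001,-0.005,0,0,0.086],[-0.04,0.001,-0.005,0,0,0.086],[-0.04,0.001,-0.005,0,0,0.086],[-0.04,0.001,-0.005,0,0,0.086],[-0.04,0.001,-0.005,0,0,0.086],[-0.04,0.001,-0.005,0,0,0.086]]'
python3 shift.py '[[-0.04,0.001,-0.005,0,0,0.086],[-0.04,0.001,-0.005,0,0,0.086],[-0.04,0.001,-0.005,0,0,0.086],[-0.04,0.001,-0.005,0,0,0.086],[-0.04,0.001,-0.005,0,0,0.086],[-0.04,0.001,-0.005,0,0,0.086],[-0.04,0.001,-0.005,0,0,0.086],[0,0,0,0,0,0],[0,0,0,0,0,0]]'
python3 - <<'E'
from station import ctrl
from h import *
w=cam(ctrl,"wrist");cv2.imwrite("pics/w1.png",w["pixels"]);np.savez("w1.npz",**w)
o=ctrl.get_obs();print(o["ee_pos"],o["eef_rot"],o["qpos"].round(2))
E
```

```text
time_s: 1.05
ee_pos: [0.454, 0.3176, 0.2675]
eef_rot: [-3.141, 0.0, 2.069]
force: [0.4, -0.3, 1.5]
grip_width: 0.0937
grip_force: 0.0
time_s: 1.95
ee_pos: [0.5264, 0.0524, 0.3024]
eef_rot: [-3.142, -0.0, 1.47]
force: [0.4, -0.8, -0.0]
grip_width: 0.0938
grip_force: 0.0
[0.52630264 0.05322261 0.30228184] [-3.14130250e+00 -1.68313358e-04  1.47146045e+00] [0.03 0.21 1.47 0.   1.47 0.13]
```

View pics/w1.png

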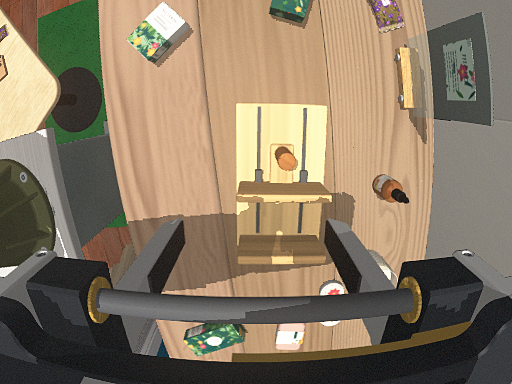

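The wrist picture shows the board's jaw-end corners at (236,104) and (326,104), the post's top at about (287,160), and the jaw's top edge along row 197. The fence's top edges are at rows 236–262. The short carton is at (158,32) and the A carton is at the top edge (290,5).

Run:
```python
from h import *
w=dict(np.load("w1.npz"));w["fish"]=True
for n,u,v,h in [("bd",236,104,.006),("bd",326,104,.006),("post",287,160,.088),("jawout",237,191,.084),("jawout",329,191,.084),("jawin",237,199,.084),("jawin",331,200,.084),("fin",237,247,.084),("fin",326,246,.084),("fout",239,264,.084),("fout",326,262,.084),("bd2",237,240,.006)]:
    print(n,u,v,unproj(w,(u,v),h)[0].round(4))
I=cv2.resize(w["pixels"][90:280,210:360],None,fx=4,fy=3.1,interpolation=cv2.INTER_CUBIC);I=cv2.resize(w["pixels"][95:275,215:350],None,fx=3.3,fy=3.3,interpolation=cv2.INTER_CUBIC)
cv2.imwrite("pics/w1c.png",I)
```

```text
bd 236 104 [0.5091 0.1413 0.006 ]
bd 326 104 [0.646  0.1298 0.006 ]
post 287 160 [0.5704 0.0627 0.088 ]
jawout 237 191 [0.5023 0.0274 0.084 ]
jawout 329 191 [0.6244 0.015  0.084 ]
jawin 237 199 [0.501  0.0165 0.084 ]
jawin 331 200 [0.6268 0.002  0.084 ]
fin 237 247 [ 0.4925 -0.0536  0.084 ]
fin 326 246 [ 0.6186 -0.0666  0.084 ]
fout 239 264 [ 0.4919 -0.0814  0.084 ]
fout 326 262 [ 0.6185 -0.0932  0.084 ]
bd2 237 240 [ 0.4852 -0.0788  0.006 ]
```

View pics/w1c.png

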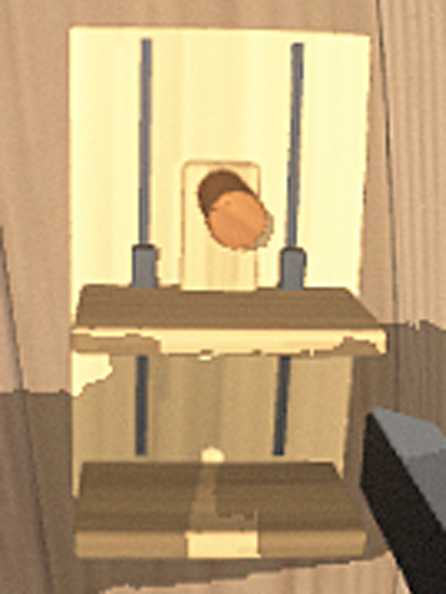

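The crop (scale 3.3, offset (215,95)) corrects my edges. The jaw's outer top edge is at row 194.4 and its inner top edge at row 202. The fence's inner top edge runs (238.3,255)–(325.3,255), and the post's top is at (287.7,161.7).

Run:
```python
from h import *
w=dict(np.load("w1.npz"));w["fish"]=True
# params: bay x,y,yaw, jaw width
obs=[((-.07,.213,0),0,(236.5,103.5)),((.07,.213,0),0,(327,106)),((-.065,0,.078),0,(238.3,255)),((.065,0,.078),0,(325.3,255)),
((-.065,-.014,.078),0,(238.3,263.5)),((.065,-.014,.078),0,(325.3,262.5)),
((-.065,.012,.078),1,(237.7,194.4)),((.065,.012,.078),1,(331.7,195)),((-.065,0,.078),1,(237.7,202.)),((.065,0,.078),1,(331.7,202)),((0,.057,.082),1,(287.7,161.7))]
def P(p):
    L=np.array([np.add(a,(0,p[3]*j,0)) for a,j,_ in obs]);c,s=np.cos(p[2]),np.sin(p[2])
    return np.c_[p[0]+c*L[:,0]-s*L[:,1],p[1]+s*L[:,0]+c*L[:,1],.006+L[:,2]]
f=lambda p:(proj(w,P(p))-[o[2] for o in obs]).ravel()
r=least_squares(f,[.553,-.078,-.1,.08]);print(r.x.round(4),r.fun.reshape(-1,2).round(1).tolist());print("post",P(r.x)[-1].round(4))
```

```text
[ 0.5555 -0.0751 -0.111   0.0801] [[-0.4, -1.5], [0.7, -1.5], [-1.1, 1.0], [1.8, 0.4], [-1.0, 0.9], [0.7, 1.3], [-1.2, -0.5], [1.6, -0.3], [-1.2, 0.5], [0.9, 1.1], [-0.4, -0.5]]
post [0.5707 0.0611 0.088 ]
```

Run:
```python
from station import ctrl
from h import *
go(ctrl,(.5707,.0611,.08),1.46,6)
```

```text
row [0.0021, 0.0072, 0.037, -0.0, -0.0, 0.0019] x 6
```

```bash
python3 shift.py '[[0.006,0.022,0.03,0,0,0.006],[0.0066,0.0212,0.03,0,0,0.005],[0,0,0.04,0,0,0],[0,0,0.04,0,0,0],[0,0,0.04,0,0,0],[0,0,0.042,0,0,0],[0,0,0,0,0,0],[0,0,0,0,0,0]]' 0.07
python3 shift.py '[[0,0,0,0,0,0],[0,0,0,0,0,0],[0,0,0,0,0,0],[0,0,0,0,0,0]]' 0.0 15
```

```text
time_s: 2.8
ee_pos: [0.5708, 0.062, 0.0812]
eef_rot: [-3.141, -0.0, 1.461]
force: [0.0, -0.1, 0.9]
grip_width: 0.0702
grip_force: 0.0
time_s: 3.2
ee_pos: [0.5709, 0.061, 0.0813]
eef_rot: [3.14, -0.0, 1.46]
force: [-0.2, 0.0, 0.2]
grip_width: 0.0416
grip_force: 0.0
```

```bash
python3 shift.py '[[0,0,0,0,0,0],[0,0,0,0,0,0],[0,0,0,0,0,0],[0,0,0,0,0,0]]' 0.0 15
python3 shift.py '[[0.008,0,0,0,0,0],[0.015,0,0,0,0,0],[0.015,0,0,0,0,0],[0.012,0,0,0,0,0],[0.006,0,0,0,0,0],[0,0,0,0,0,0],[0,0,0,0,0,0],[0,0,0,0,0,0]]'
```

```text
time_s: 3.6
ee_pos: [0.5689, 0.0612, 0.0804]
eef_rot: [-3.137, 0.0, 1.46]
force: [-14.8, 1.0, 10.2]
grip_width: 0.0242
grip_force: 15.0
time_s: 4.4
ee_pos: [0.5752, 0.117, 0.0802]
eef_rot: [-3.137, 0.0, 1.46]
force: [-12.8, 1.7, 8.2]
grip_width: 0.0236
grip_force: 15.0
```

```bash
python3 shift.py '[[0.001,-0.001,0,0,0,0],[0.001,-0.001,0,0,0,0],[0,0,0,0,0,0],[0,0,0,0,0,0],[0,0,0,0,0,0]]'
python3 shift.py '[[0,-0.001,0,0,0,0],[0,-0.001,0,0,0,0],[0,0,0,0,0,0],[0,0,0,0,0,0],[0,0,0,0,0,0]]'
```

```text
time_s: 4.9
ee_pos: [0.575, 0.1173, 0.0803]
eef_rot: [-3.141, 0.002, 1.459]
force: [-1.1, -11.5, 0.5]
grip_width: 0.0236
grip_force: 15.0
time_s: 5.4
ee_pos: [0.5748, 0.1173, 0.0803]
eef_rot: [3.137, 0.002, 1.459]
force: [15.1, -11.6, -9.4]
grip_width: 0.0235
grip_force: 15.0
```

```bash
python3 shift.py '[[0,0.002,0,0,0,0],[0,0,0,0,0,0],[0,0,0,0,0,0],[0,0,-0.03,0,0,0],[0,0,-0.05,0,0,0],[0,0,-0.05,0,0,0]]' 0.094
python3 - <<'E'
from station import ctrl
from h import *
go(ctrl,(.588,.244,.23),1.26,4)
E
```

```text
time_s: 6.0
ee_pos: [0.5744, 0.119, 0.2117]
eef_rot: [-3.14, 0.0, 1.46]
force: [-0.4, -0.1, 0.4]
grip_width: 0.0682
grip_force: 0.0
row [0.0314, -0.0024, -0.0046, -0.0004, 0.0001, 0.05] x 4
```

```bash
python3 shift.py '[[0.0314,-0.002,-0.005,0,0,0.05],[0.0314,-0.002,-0.005,0,0,0.05],[0.0314,-0.002,-0.005,0,0,0.05],[0.0314,-0.002,-0.005,0,0,0.05],[0,0,0,0,0,0],[0,0,0,0,0,0]]'
cat >> h.py <<'E'
def fitbox(c,guess,L,crop=110,W=.052,H=.034,mask=None):
    "fit x,y,yaw of a box on height z0=guess[3] to the non-wood blob"
    x,y,yaw,z0=guess;px=c["pixels"];hsv=cv2.cvtColor(px,cv2.COLOR_BGR2HSV)
    h,s,v=[hsv[...,i].astype(int) for i in range(3)]
    m=(((h>35)&(h<100)&(s>60))|((s<45)&(v>150))).astype(np.uint8)
    u0=proj(c,[[x,y,z0+H]])[0].astype(int);k=np.zeros_like(m);cv2.circle(k,tuple(int(i) for i in u0),crop,1,-1);m*=k
    m=cv2.morphologyEx(m,cv2.MORPH_CLOSE,np.ones((9,9)));m=cv2.morphologyEx(m,cv2.MORPH_OPEN,np.ones((5,5)))
    n,lab,st,ce=cv2.connectedComponentsWithStats(m)
    i=1+np.argmax(st[1:,4]);cnt=cv2.findContours((lab==i).astype(np.uint8),0,1)[0][0]
    S=4;hm=np.zeros((384*S,512*S),np.uint8);cv2.fillPoly(hm,[cv2.convexHull(cnt)*S+S//2],1)
    hm=cv2.GaussianBlur(hm.astype(np.float32),(0,0),6)
    b=np.array([[i,j,k] for i in(-L/2,L/2) for j in(-W/2,W/2) for k in(0,H)])
    def hull(p):
        cc,ss=np.cos(p[2]),np.sin(p[2]);P=np.c_[p[0]+cc*b[:,0]-ss*b[:,1],p[1]+ss*b[:,0]+cc*b[:,1],z0+b[:,2]]
        return cv2.convexHull(((proj(c,P)+.5)*S).round().astype(np.int32))
    def cost(p):
        q=np.zeros(hm.shape,np.uint8);cv2.fillPoly(q,[hull(p)],1)
        return float(np.abs(q-hm).sum()/hm.sum())
    from scipy.optimize import minimize
    r=min((minimize(cost,[x,y,yaw+d],method="Nelder-Mead",options=dict(initial_simplex=np.array([[x,y,yaw+d],[x+.02,y,yaw+d],[x,y+.02,yaw+d],[x,y,yaw+d+.2]]),xatol=2e-4,fatol=1e-4)) for d in(-.2,0,.2)),key=lambda r:r.fun)
    out=px.copy();cv2.polylines(out,[(hull(r.x)//S)],True,(0,0,255),1)
    print("box",r.x.round(4),"misfit",round(r.fun,3),"at",u0,"area",st[i,4]);return r.x,out
E
python3 - <<'E'
from station import ctrl
from h import *
w=cam(ctrl,"wrist");np.savez("w2.npz",**w)
p,o=fitbox(w,(.613,.32,1.26,0),.112);q,o2=fitbox(w,(.403,.269,.61,0),.08)
cv2.imwrite("pics/w2.png",np.maximum(o,0)//2+o2//2)
t=cam(ctrl,"top");fitbox(t,(.613,.32,1.26,0),.112,40);fitbox(t,(.403,.269,.61,0),.08,35);fitbox(t,(.411,-.281,.41,0),.112,40)
E
```

```text
time_s: 6.6
ee_pos: [0.5901, 0.2439, 0.2301]
eef_rot: [-3.141, 0.0, 1.262]
force: [-0.1, -0.6, -0.2]
grip_width: 0.0939
grip_force: 0.0
box [0.6174 0.323  1.2002] misfit 0.083 at [252 108] area 4061
box [0.2378 0.2741 1.1696] misfit 0.556 at [115 199] area 2747
box [0.6319 0.3454 1.8174] misfit 0.403 at [173 186] area 481Traceback (most recent call last):
  File "<stdin>", line 6, in <module>
  File "h.py", line 33, in fitbox
    i=1+np.argmax(st[1:,4]);cnt=cv2.findContours((lab==i).astype(np.uint8),0,1)[0][0]
        ~~~~~~~~~^^^^^^^^^^
    return _wrapfunc(a, 'argmax', axis=axis, out=out, **kwds)
    return bound(*args, **kwds)
ValueError: attempt to get argmax of an empty sequence
```

View pics/w2.png

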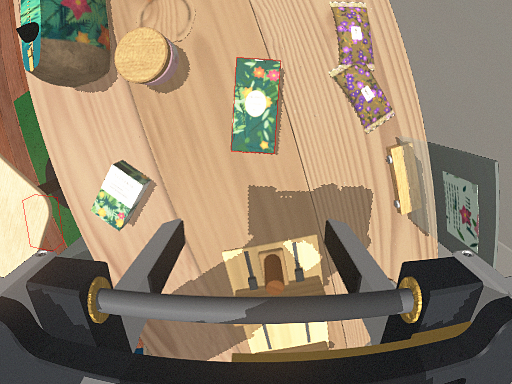

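The picture shows the red outline sitting well on carton A, with corners (237,57), (283,61), (278,154) and (232,151). The short carton is at (122,195). Its first fit was drawn off by the bag and the background, so I'll use a tighter search window.

Run:
```python
from station import ctrl
from h import *
w=dict(np.load("w2.npz"));w["fish"]=True
q,o2=fitbox(w,(.403,.269,.61,0),.08,50)
c=unproj(w,[(237,57),(283,61),(278,154),(232,151)],.034);print(c.round(3).tolist(),c.mean(0).round(4),[np.linalg.norm(c[i]-c[i-1]).round(4) for i in range(4)])
go(ctrl,(.6174,.323,.14),1.20,3)
```

```text
box [0.3997 0.2703 0.6248] misfit 0.149 at [115 199] area 2121
[[0.615, 0.384, 0.034], [0.665, 0.364, 0.034], [0.626, 0.259, 0.034], [0.575, 0.279, 0.034]] [0.6201 0.3215 0.034 ] [np.float64(0.1127), np.float64(0.0539), np.float64(0.1117), np.float64(0.0552)]
row [0.0282, -0.0001, 0.0301, -0.0002, 0.0002, 0.02] x 3
```

```bash
python3 shift.py '[[0.028,-0.001,0.03,0,0,0.02],[0.028,-0.001,0.03,0,0,0.02],[0.0265,0,0.03,0,0,0.017],[0,0,0.04,0,0,0],[0,0,0.04,0,0,0],[0,0,0.03,0,0,0],[0,0,0,0,0,0],[0,0,0,0,0,0]]'
python3 - <<'E'
from station import ctrl
from h import *
go(ctrl,(.619,.322,.03),1.205,1)
E
```

```text
time_s: 7.5
ee_pos: [0.6158, 0.3216, 0.0315]
eef_rot: [3.141, -0.0, 1.202]
force: [-0.7, -0.1, 0.7]
grip_width: 0.094
grip_force: 0.0
row [0.0016, 0.0029, 0.0015, 0.0003, -0.0002, -0.0029] x 1
```

```bash
python3 shift.py '[[0.001,0.003,0.001,0,0,0],[0,0,0,0,0,0],[0,0,0,0,0,0],[0,0,0,0,0,0],[0,0,0,0,0,0]]' 0.03 20
python3 shift.py '[[0,0,0,0,0,0],[0,0,0,0,0,0],[0,0,0,0,0,0]]'
```

```text
time_s: 8.0
ee_pos: [0.6185, 0.3221, 0.0298]
eef_rot: [3.141, -0.0, 1.203]
force: [-1.0, -0.7, 0.2]
grip_width: 0.0569
grip_force: 0.0
time_s: 8.3
ee_pos: [0.6184, 0.3222, 0.0297]
eef_rot: [-3.141, -0.0, 1.203]
force: [-1.8, 0.4, 3.1]
grip_width: 0.0518
grip_force: 20.0
```

```bash
python3 shift.py '[[0,0,-0.02,0,0,0],[0,0,-0.05,0,0,0],[0,0,-0.05,0,0,0],[0,0,-0.02,0,0,0],[0,0,0,0,0,0]]'
python3 - <<'E'
from station import ctrl
from h import *
print(ctrl.get_obs()["grip_width"]);go(ctrl,(.5591,-.0258,.165),-.11,10)
E
```

```text
time_s: 8.8
ee_pos: [0.6195, 0.3225, 0.1731]
eef_rot: [3.137, -0.004, 1.203]
force: [-0.1, 0.8, -1.2]
grip_width: 0.052
grip_force: 20.0
0.05199893694758941
row [-0.0268, 0.0269, 0.0008, 0.0001, -0.0006, 0.1313] x 10
```

```bash
python3 shift.py '[[-0.027,0.027,0.001,0,0,0.131],[-0.027,0.027,0.001,0,0,0.131],[-0.027,0.027,0.001,0,0,0.131],[-0.027,0.027,0.001,0,0,0.131],[-0.027,0.027,0.001,0,0,0.131],[-0.027,0.027,0.001,0,0,0.131],[-0.027,0.027,0.001,0,0,0.131],[-0.027,0.027,0.001,0,0,0.131],[-0.027,0.027,0.001,0,0,0.131],[-0.027,0.027,0.001,0,0,0.131]]'
python3 shift.py '[[0,0,0,0,0,0],[0,0,0,0,0,0],[0,0,0,0,0,0]]'
python3 - <<'E'
from station import ctrl
from h import *
go(ctrl,(.5591,-.0258,.09),-.11,2);o=ctrl.get_obs();print(o["ee_pos"],o["eef_rot"])
E
```

```text
time_s: 9.8
ee_pos: [0.5559, -0.0294, 0.1571]
eef_rot: [3.141, 0.003, -0.113]
force: [1.2, -0.2, -1.5]
grip_width: 0.0516
grip_force: 20.0
time_s: 10.1
ee_pos: [0.5578, -0.0275, 0.1585]
eef_rot: [-3.141, 0.001, -0.105]
force: [-0.5, 0.5, -1.6]
grip_width: 0.0517
grip_force: 20.0
row [0.0006, -0.0009, 0.0343, -0.0, 0.0005, 0.0023] x 2
[ 0.5577991  -0.02745639  0.15854964] [-3.14149542e+00  1.02748817e-03 -1.05401902e-01]
```

```bash
python3 shift.py '[[0.001,-0.002,0.02,0,0,0.005],[0,0,0.04,0,0,0],[0,0,0.03,0,0,0],[0,0,0.02,0,0,0],[0,0,0.008,0,0,0],[0,0,0,0,0,0],[0,0,0,0,0,0]]'
python3 - <<'E'
from station import ctrl
from h import *
go(ctrl,(.5591,-.0258,.036),-.11,1);o=ctrl.get_obs();print(o["ee_pos"],o["eef_rot"],o["force"])
E
```

```text
time_s: 10.8
ee_pos: [0.5595, -0.0259, 0.0423]
eef_rot: [-3.142, -0.001, -0.111]
force: [-0.2, 0.4, -2.0]
grip_width: 0.0518
grip_force: 20.0
row [-0.0004, -0.0, 0.0063, -0.0, -0.0011, -0.0014] x 1
[ 0.55946511 -0.02587439  0.0422551 ] [-3.14157093e+00 -1.14380076e-03 -1.11389485e-01] [-0.20511872  0.38548586 -1.96924945]
```

```bash
python3 shift.py '[[0,0,0.003,0,0,0],[0,0,0.003,0,0,0],[0,0,0.0005,0,0,0],[0,0,0,0,0,0],[0,0,0,0,0,0]]'
python3 shift.py '[[0,0,0,0,0,0],[0,0,0,0,0,0],[0,0,0,0,0,0]]' 0.07
```

```text
time_s: 11.3
ee_pos: [0.5591, -0.0262, 0.0356]
eef_rot: [-3.142, -0.001, -0.112]
force: [-0.8, 0.7, 6.0]
grip_width: 0.0519
grip_force: 20.0
time_s: 11.6
ee_pos: [0.5587, -0.0262, 0.0348]
eef_rot: [3.142, 0.0, -0.112]
force: [0.2, 0.8, 0.2]
grip_width: 0.0692
grip_force: 0.0
```

```bash
python3 shift.py '[[0,0,-0.04,0,0,0],[0,0,-0.05,0,0,0],[0,0,-0.05,0,0,0],[0,0,-0.03,0,0,0]]'
python3 - <<'E'
from station import ctrl
from h import *
w=cam(ctrl,"wrist");np.savez("w3.npz",**w);fitbox(w,(.5591,-.0258,-.11,.006),.112)
go(ctrl,(.338,-.313,.23),.41,10)
E
```

```text
time_s: 12.0
ee_pos: [0.5594, -0.0262, 0.2089]
eef_rot: [3.142, -0.004, -0.112]
force: [1.2, -0.0, -1.2]
grip_width: 0.0701
grip_force: 0.0
box [ 0.561  -0.0262 -0.1113] misfit 0.084 at [253 181] area 4146
row [-0.0259, 0.026, -0.0018, 0.0002, -0.0009, -0.0522] x 10
```

```bash
python3 shift.py '[[-0.026,0.026,-0.002,0,0,-0.052],[-0.026,0.026,-0.002,0,0,-0.052],[-0.026,0.026,-0.002,0,0,-0.052],[-0.026,0.026,-0.002,0,0,-0.052],[-0.026,0.026,-0.002,0,0,-0.052],[-0.026,0.026,-0.002,0,0,-0.052],[-0.026,0.026,-0.002,0,0,-0.052],[-0.026,0.026,-0.002,0,0,-0.052],[-0.026,0.026,-0.002,0,0,-0.052],[-0.026,0.026,-0.002,0,0,-0.052]]' 0.094
python3 shift.py '[[0,0,0,0,0,0],[0,0,0,0,0,0]]'
python3 - <<'E'
from station import ctrl
from h import *
w=cam(ctrl,"wrist");np.savez("w4.npz",**w);p,o=fitbox(w,(.411,-.281,.41,0),.112,80);cv2.imwrite("pics/w4.png",o)
go(ctrl,(p[0],p[1],.14),p[2],3)
E
```

```text
time_s: 13.05
ee_pos: [0.3338, -0.3138, 0.2249]
eef_rot: [3.141, -0.0, 0.41]
force: [0.3, -0.6, -0.3]
grip_width: 0.0941
grip_force: 0.0
time_s: 13.25
ee_pos: [0.3345, -0.3128, 0.2245]
eef_rot: [-3.141, 0.0, 0.406]
force: [-0.2, 1.3, 0.5]
grip_width: 0.0941
grip_force: 0.0
box [ 0.4132 -0.2832  0.3723] misfit 0.087 at [254 106] area 4122
row [0.0278, 0.0011, 0.0282, -0.0002, 0.0, 0.0115] x 3
```

View pics/w4.png

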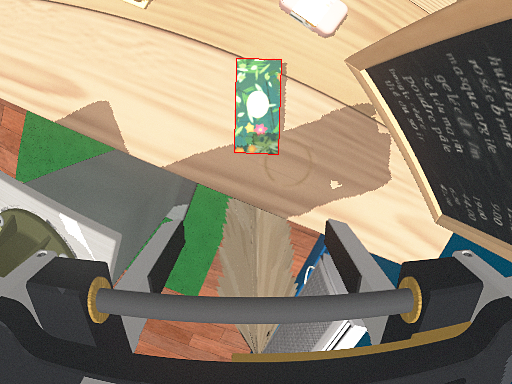

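The red outline fits carton B, with corners (236,58), (282,60), (279,154) and (235,152). The chalkboard frame's near corners are at (350,65) and (437,220). I'll triangulate them before going down.

Run:
```python
from station import ctrl
from h import *
w=dict(np.load("w4.npz"));w["fish"]=True
t=cam(ctrl,"top")
for a,b in [((350,65),(636/1.5625,334/1.5625)),((437,220),(765/1.5625,402/1.5625))]:
    r=least_squares(lambda p:np.r_[proj(w,p)[0]-a,proj(t,p)[0]-b],[.45,-.45,.1]);print(r.x.round(3),r.fun.round(1))
```

```text
[ 0.512 -0.37   0.012] [ 0.7 -0.1 -1.2  0.9]
[ 0.378 -0.618 -0.01 ] [ 0. -0. -0.  0.]
```

```bash
python3 shift.py '[[0.028,0.001,0.028,0,0,0.012],[0.028,0.001,0.028,0,0,0.012],[0.0275,0.001,0.028,0,0,0.01],[0,0,0.04,0,0,0],[0,0,0.04,0,0,0],[0,0,0.03,0,0,0],[0,0,0,0,0,0],[0,0,0,0,0,0]]'
python3 - <<'E'
from station import ctrl
from h import *
go(ctrl,(.4132,-.2832,.03),.372,1)
E
```

```text
time_s: 14.15
ee_pos: [0.4135, -0.2827, 0.0317]
eef_rot: [-3.142, 0.0, 0.375]
force: [0.0, -0.3, 0.6]
grip_width: 0.0943
grip_force: 0.0
row [-0.0005, 0.0003, 0.0017, -0.0001, 0.0, 0.0026] x 1
```

```bash
python3 shift.py '[[-0.0005,0,0.0015,0,0,0.002],[0,0,0,0,0,0],[0,0,0,0,0,0],[0,0,0,0,0,0],[0,0,0,0,0,0],[0,0,0,0,0,0],[0,0,0,0,0,0],[0,0,0,0,0,0]]' 0.03 20
python3 shift.py '[[0,0,-0.02,0,0,0],[0,0,-0.05,0,0,0],[0,0,-0.05,0,0,0],[0,0,-0.04,0,0,0],[0,0,0,0,0,0]]'
python3 - <<'E'
from station import ctrl
from h import *
go(ctrl,(.5591,-.0258,.20),-.11,9)
E
```

```text
time_s: 14.95
ee_pos: [0.4126, -0.2834, 0.0296]
eef_rot: [3.141, -0.0, 0.372]
force: [-1.6, 0.2, 3.8]
grip_width: 0.052
grip_force: 20.0
time_s: 15.45
ee_pos: [0.414, -0.2845, 0.1946]
eef_rot: [3.134, -0.004, 0.372]
force: [-0.0, -0.2, -1.1]
grip_width: 0.0521
grip_force: 20.0
row [0.0206, -0.0261, -0.0007, 0.0007, -0.0007, 0.0535] x 9
```

```bash
python3 shift.py '[[0.0206,-0.026,0,0,0,0.0535],[0.0206,-0.026,0,0,0,0.0535],[0.0206,-0.026,0,0,0,0.0535],[0.0206,-0.026,0,0,0,0.0535],[0.0206,-0.026,0,0,0,0.0535],[0.0206,-0.026,0,0,0,0.0535],[0.0206,-0.026,0,0,0,0.0535],[0.0206,-0.026,0,0,0,0.0535],[0.0206,-0.026,0,0,0,0.0535],[0,0,0,0,0,0]]'
python3 shift.py '[[0,0,0,0,0,0],[0,0,0,0,0,0]]'
python3 - <<'E'
from station import ctrl
from h import *
go(ctrl,(.5590,-.0262,.0755),-.111,1)
E
```

```text
time_s: 16.45
ee_pos: [0.5586, -0.023, 0.1878]
eef_rot: [-3.141, 0.002, -0.109]
force: [-0.3, -0.3, -0.8]
grip_width: 0.0519
grip_force: 20.0
time_s: 16.65
ee_pos: [0.5569, -0.0261, 0.1888]
eef_rot: [3.141, 0.001, -0.11]
force: [-0.3, 0.6, -0.6]
grip_width: 0.0522
grip_force: 20.0
row [0.0022, -0.0002, 0.1133, 0.0001, 0.0012, 0.0013] x 1
```

```bash
python3 shift.py '[[0.001,0,0.02,0,0,0.001],[0.001,0,0.04,0,0,0],[0,0,0.03,0,0,0],[0,0,0.017,0,0,0],[0,0,0.007,0,0,0],[0,0,0,0,0,0],[0,0,0,0,0,0]]'
python3 - <<'E'
from station import ctrl
from h import *
go(ctrl,(.5590,-.0262,.0696),-.111,1);print(ctrl.get_obs()["force"])
E
```

```text
time_s: 17.35
ee_pos: [0.5599, -0.0262, 0.0765]
eef_rot: [3.142, -0.001, -0.111]
force: [0.6, -0.0, -1.5]
grip_width: 0.0516
grip_force: 20.0
row [-0.0009, 0.0001, 0.0069, 0.0, -0.0014, -0.0001] x 1
[ 0.58229937 -0.00693993 -1.51177971]
```

```bash
python3 shift.py '[[-0.001,0,0.003,0,0,0],[0,0,0.003,0,0,0],[0,0,0.0012,0,0,0],[0,0,0,0,0,0],[0,0,0,0,0,0]]'
python3 shift.py '[[0,0,0,0,0,0],[0,0,0,0,0,0],[0,0,0,0,0,0]]' 0.07
python3 shift.py '[[0,0,-0.04,0,0,0],[0,0,-0.05,0,0,0],[0,0,-0.05,0,0,0],[0,0,-0.03,0,0,0]]'
python3 - <<'E'
from station import ctrl
from h import *
w=cam(ctrl,"wrist");np.savez("w5.npz",**w);p,o=fitbox(w,(.5591,-.0258,-.11,.040),.112);cv2.imwrite("pics/w5.png",o)
a=np.deg2rad(0);go(ctrl,(.4-.08*np.cos(.62),.27-.08*np.sin(.62),.25),.62,10)
E
```

```text
time_s: 17.85
ee_pos: [0.5587, -0.0258, 0.0695]
eef_rot: [3.141, -0.001, -0.11]
force: [-6.4, -0.7, 11.5]
grip_width: 0.0522
grip_force: 20.0
time_s: 18.15
ee_pos: [0.5585, -0.0257, 0.0682]
eef_rot: [3.142, -0.0, -0.111]
force: [0.4, 0.1, 0.7]
grip_width: 0.0692
grip_force: 0.0
time_s: 18.55
ee_pos: [0.559, -0.0258, 0.2423]
eef_rot: [-3.142, -0.004, -0.111]
force: [-0.8, -0.1, -0.5]
grip_width: 0.0698
grip_force: 0.0
box [ 0.5611 -0.0261 -0.1096] misfit 0.083 at [254 181] area 4479
row [-0.017, -0.0299, -0.0005, 0.0003, -0.0009, -0.0731] x 10
```

View pics/w5.png

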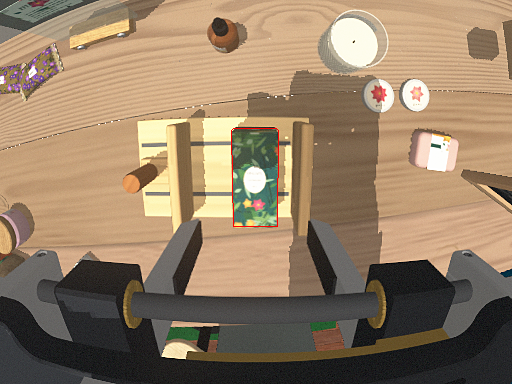

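Carton B sits on A: the outline is at rows 129–227 and columns 233–279, and the fence and jaw tops span rows 122–235. So the column is centred along the fence, and both fits agree to a millimetre. The short carton comes next.

```bash
python3 shift.py '[[-0.017,-0.03,0,0,0,-0.073],[-0.017,-0.03,0,0,0,-0.073],[-0.017,-0.03,0,0,0,-0.073],[-0.017,-0.03,0,0,0,-0.073],[-0.017,-0.03,0,0,0,-0.073],[-0.017,-0.03,0,0,0,-0.073],[-0.017,-0.03,0,0,0,-0.073],[-0.017,-0.03,0,0,0,-0.073],[-0.017,-0.03,0,0,0,-0.073],[-0.017,-0.03,0,0,0,-0.073]]' 0.094
python3 shift.py '[[0,0,0,0,0,0],[0,0,0,0,0,0]]'
python3 - <<'E'
from station import ctrl
from h import *
w=cam(ctrl,"wrist");np.savez("w6.npz",**w);p,o=fitbox(w,(.40,.27,.62,0),.08,60);cv2.imwrite("pics/w6.png",o)
go(ctrl,(p[0],p[1],.14),p[2],3)
E
```

```text
time_s: 19.6
ee_pos: [0.3315, 0.2255, 0.2379]
eef_rot: [-3.142, 0.0, 0.622]
force: [0.4, 0.5, -0.2]
grip_width: 0.094
grip_force: 0.0
time_s: 19.8
ee_pos: [0.3327, 0.225, 0.2383]
eef_rot: [3.141, -0.0, 0.62]
force: [-0.5, -0.4, -0.2]
grip_width: 0.0938
grip_force: 0.0
box [0.4026 0.2706 0.6528] misfit 0.093 at [255 108] area 2634
row [0.0277, 0.0013, 0.0327, 0.0001, -0.0001, -0.0114] x 3
```

View pics/w6.png

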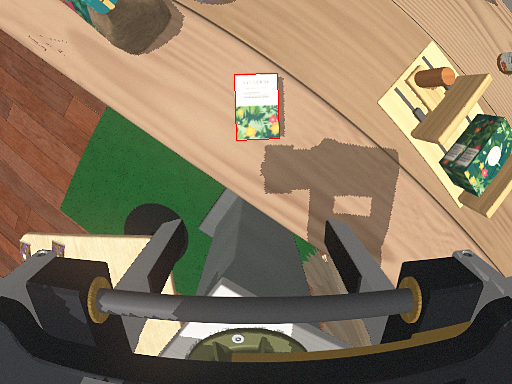

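The outline fits the short carton, with corners (234,73), (277,73), (280,139) and (237,140). The bag's near end at (150,45) is clear of the gripper.

```bash
python3 shift.py '[[0.028,0.001,0.033,0,0,-0.011],[0.028,0.001,0.033,0,0,-0.011],[0.027,0.001,0.033,0,0,-0.011],[0,0,0.04,0,0,0],[0,0,0.04,0,0,0],[0,0,0.028,0,0,0],[0,0,0,0,0,0],[0,0,0,0,0,0]]'
python3 - <<'E'
from station import ctrl
from h import *
go(ctrl,(.4026,.2706,.03),.653,1)
E
```

```text
time_s: 20.65
ee_pos: [0.4023, 0.271, 0.0316]
eef_rot: [-3.142, 0.0, 0.651]
force: [0.3, -0.0, -0.5]
grip_width: 0.0942
grip_force: 0.0
row [0.0, 0.0005, 0.0016, -0.0, 0.0004, -0.0021] x 1
```

```bash
python3 shift.py '[[0,0.0005,0.0015,0,0,-0.002],[0,0,0,0,0,0],[0,0,0,0,0,0],[0,0,0,0,0,0],[0,0,0,0,0,0],[0,0,0,0,0,0],[0,0,0,0,0,0],[0,0,0,0,0,0]]' 0.03 20
python3 shift.py '[[0,0,-0.02,0,0,0],[0,0,-0.05,0,0,0],[0,0,-0.05,0,0,0],[0,0,-0.05,0,0,0],[0,0,-0.02,0,0,0],[0,0,0,0,0,0]]'
python3 - <<'E'
from station import ctrl
from h import *
go(ctrl,(.559,-.026,.22),-.11,10)
E
```

```text
time_s: 21.45
ee_pos: [0.4019, 0.271, 0.0299]
eef_rot: [3.142, -0.0, 0.654]
force: [-0.7, -0.4, 4.5]
grip_width: 0.0518
grip_force: 20.0
time_s: 22.05
ee_pos: [0.4026, 0.2714, 0.2224]
eef_rot: [3.141, -0.005, 0.654]
force: [0.0, -0.5, -1.2]
grip_width: 0.0514
grip_force: 20.0
row [0.0059, 0.0339, 0.0003, -0.0001, -0.0005, 0.0764] x 10
```

```bash
python3 shift.py '[[0.006,0.034,0,0,0,0.0764],[0.006,0.034,0,0,0,0.0764],[0.006,0.034,0,0,0,0.0764],[0.006,0.034,0,0,0,0.0764],[0.006,0.034,0,0,0,0.0764],[0.006,0.034,0,0,0,0.0764],[0.006,0.034,0,0,0,0.0764],[0.006,0.034,0,0,0,0.0764],[0.006,0.034,0,0,0,0.0764],[0.006,0.034,0,0,0,0.0764]]'
python3 shift.py '[[0,0,0,0,0,0],[0,0,0,0,0,0],[0,0,0,0,0,0]]'
python3 - <<'E'
from station import ctrl
from h import *
go(ctrl,(.5588,-.0258,.1039),-.11,1)
E
```

```text
time_s: 23.05
ee_pos: [0.5587, -0.0285, 0.2172]
eef_rot: [-3.142, 0.003, -0.113]
force: [1.0, -0.7, -1.9]
grip_width: 0.0517
grip_force: 20.0
time_s: 23.35
ee_pos: [0.5586, -0.0264, 0.2186]
eef_rot: [-3.141, 0.002, -0.108]
force: [-0.1, 0.5, -0.9]
grip_width: 0.0518
grip_force: 20.0
row [0.0003, -0.0006, 0.1147, -0.0002, 0.0017, 0.0017] x 1
```

```bash
python3 shift.py '[[0,-0.0005,0.03,0,0,0.002],[0,0,0.04,0,0,0],[0,0,0.025,0,0,0],[0,0,0.012,0,0,0],[0,0,0,0,0,0],[0,0,0,0,0,0]]'
python3 - <<'E'
from station import ctrl
from h import *
go(ctrl,(.5588,-.0258,.1039),-.11,1)
E
```

```text
time_s: 23.95
ee_pos: [0.5596, -0.0263, 0.1139]
eef_rot: [-3.142, -0.001, -0.111]
force: [-0.8, -0.5, -1.1]
grip_width: 0.0521
grip_force: 20.0
row [-0.0009, -0.0004, 0.01, -0.0001, -0.0014, -0.001] x 1
```

```bash
python3 shift.py '[[-0.001,0,0.004,0,0,0],[0,0,0.004,0,0,0],[0,0,0.002,0,0,0],[0,0,0,0,0,0],[0,0,0,0,0,0]]'
python3 shift.py '[[0,0,0,0,0,0],[0,0,0,0,0,0],[0,0,0,0,0,0]]' 0.07
python3 shift.py '[[0,0,-0.04,0,0,0],[0,0,-0.05,0,0,0],[0,0,-0.05,0,0,0],[0,0,0,0,0,0]]'
python3 - <<'E'
from station import ctrl
from h import *
w=cam(ctrl,"wrist");np.savez("w7.npz",**w);p,o=fitbox(w,(.5591,-.0258,-.11,.074),.08,75);cv2.imwrite("pics/w7.png",o)
go(ctrl,(.575,.1173,.22),1.46,11)
E
```

```text
time_s: 24.45
ee_pos: [0.5583, -0.0266, 0.1039]
eef_rot: [-3.142, -0.001, -0.112]
force: [-3.4, 1.3, 8.9]
grip_width: 0.0518
grip_force: 20.0
time_s: 24.75
ee_pos: [0.5581, -0.0266, 0.1027]
eef_rot: [3.142, -0.0, -0.112]
force: [0.6, 0.3, -0.2]
grip_width: 0.069
grip_force: 0.0
time_s: 25.15
ee_pos: [0.56, -0.0268, 0.2497]
eef_rot: [-3.142, -0.011, -0.112]
force: [0.1, -0.7, -0.7]
grip_width: 0.0701
grip_force: 0.0
box [ 0.5636 -0.0269 -0.1233] misfit 0.243 at [253 189] area 4395
row [0.0096, -0.0111, 0.0024, 0.0004, -0.0004, -0.1429] x 11
```

View pics/w7.png

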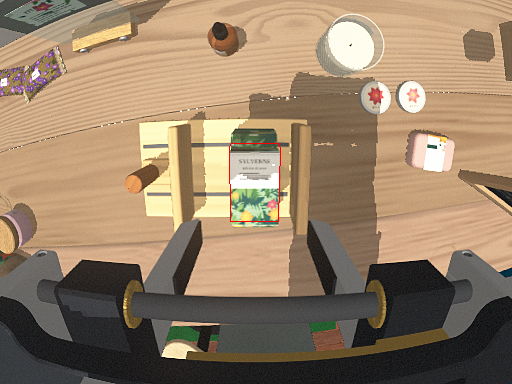

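The short carton lies squarely on the column. Its top face runs from about row 150 to row 222 and its +x end face shows above that. The fit took in part of the long carton, so I'll check the centring by the edges.

Run:
```python
from station import ctrl
from h import *
w=dict(np.load("w7.npz"));w["fish"]=True
c=unproj(w,[(255,151),(255,222.5)],.108);print(c.round(4).tolist(),np.linalg.norm(c[0]-c[1]))
g=cv2.cvtColor(w["pixels"],cv2.COLOR_BGR2HSV)[120:235,238:246].mean(1).round(0)
print([(120+i,int(a[1]),int(a[2])) for i,a in enumerate(g) if i<40 or i>90])
for n,x,L,z in[("long",.561,.112,.074),("short",.561,.08,.108)]:
    print(n,[proj(w,[x+s*L/2*.994,-.026-s*L/2*.11,zz])[0].round(1).tolist() for s in(-1,1) for zz in(z,z-.034)])
```

```text
[[0.5986, -0.0319, 0.108], [0.522, -0.0233, 0.108]] 0.07707197146752309
[(120, 58, 253), (121, 57, 248), (122, 72, 243), (123, 69, 239), (124, 105, 221), (125, 101, 220), (126, 112, 216), (127, 111, 225), (128, 92, 144), (129, 53, 59), (130, 54, 86), (131, 57, 80), (132, 64, 76), (133, 66, 80), (134, 83, 96), (135, 82, 98), (136, 85, 94), (137, 85, 92), (138, 76, 93), (139, 79, 100), (140, 94, 113), (141, 90, 114), (142, 80, 110), (143, 88, 111), (144, 80, 126), (145, 64, 134), (146, 81, 130), (147, 80, 96), (148, 78, 89), (149, 79, 71), (150, 97, 61), (151, 30, 112), (152, 37, 133), (153, 24, 220), (154, 23, 195), (155, 23, 204), (156, 25, 213), (157, 24, 214), (158, 24, 216), (159, 26, 192), (211, 85, 171), (212, 103, 236), (213, 96, 248), (214, 90, 245), (215, 96, 246), (216, 110, 248), (217, 102, 246), (218, 99, 241), (219, 115, 236), (220, 111, 247), (221, 105, 224), (222, 109, 169), (223, 108, 144), (224, 58, 181), (225, 52, 242), (226, 121, 236), (227, 87, 180), (228, 95, 205), (229, 95, 203), (230, 96, 202), (231, 97, 202), (232, 96, 199), (233, 95, 186), (234, 87, 172)]
long [[253.6, 225.4], [253.7, 215.8], [253.4, 131.2], [253.5, 129.5]]
short [[253.5, 223.3], [253.6, 212.9], [253.3, 149.1], [253.4, 145.4]]
```

```bash
python3 shift.py '[[0.0096,-0.011,0.002,0,0,-0.143],[0.0096,-0.011,0.002,0,0,-0.143],[0.0096,-0.011,0.002,0,0,-0.143],[0.0096,-0.011,0.002,0,0,-0.143],[0.0096,-0.011,0.002,0,0,-0.143],[0.0096,-0.011,0.002,0,0,-0.143],[0.0096,-0.011,0.002,0,0,-0.143],[0.0096,-0.011,0.002,0,0,-0.143],[0.0096,-0.011,0.002,0,0,-0.143],[0.0096,-0.011,0.002,0,0,-0.143]]'
python3 shift.py '[[0.0096,-0.011,0.002,0,0,-0.143],[0,0,0,0,0,0],[0,0,0,0,0,0],[0,0,0,0,0,0]]'
python3 - <<'E'
from station import ctrl
from h import *
go(ctrl,(.575,.1173,.08),1.46,4)
E
```

```text
time_s: 26.2
ee_pos: [0.5823, 0.1057, 0.2208]
eef_rot: [-3.139, 0.001, 1.324]
force: [-0.2, 0.4, -0.0]
grip_width: 0.0698
grip_force: 0.0
time_s: 26.6
ee_pos: [0.5748, 0.1165, 0.2203]
eef_rot: [-3.141, 0.0, 1.457]
force: [0.8, 0.7, 0.1]
grip_width: 0.0702
grip_force: 0.0
row [0.0002, 0.0, 0.0351, -0.0001, 0.0001, -0.0006] x 4
```

```bash
python3 shift.py '[[0.001,0,0.035,0,0,-0.002],[0,0,0.035,0,0,0],[0,0,0.035,0,0,0],[0,0,0.035,0,0,0],[0,0,0,0,0,0]]'
python3 shift.py '[[0,0,0,0,0,0],[0,0,0,0,0,0],[0,0,0,0,0,0],[0,0,0,0,0,0],[0,0,0,0,0,0],[0,0,0,0,0,0],[0,0,0,0,0,0],[0,0,0,0,0,0]]' 0.0 15
python3 shift.py '[[-0.006,0,0,0,0,0],[-0.01,0,0,0,0,0],[-0.01,0,0,0,0,0],[-0.01,0,0,0,0,0],[-0.01,0,0,0,0,0],[-0.006,0,0,0,0,0],[-0.003,0,0,0,0,0],[0,0,0,0,0,0]]'
```

```text
time_s: 27.1
ee_pos: [0.5727, 0.1172, 0.0764]
eef_rot: [-3.134, 0.002, 1.461]
force: [-0.9, 0.3, -0.0]
grip_width: 0.0699
grip_force: 0.0
time_s: 27.9
ee_pos: [0.575, 0.1182, 0.081]
eef_rot: [3.141, -0.0, 1.463]
force: [2.5, -0.9, 2.2]
grip_width: 0.0236
grip_force: 15.0
time_s: 28.7
ee_pos: [0.5689, 0.0628, 0.081]
eef_rot: [3.141, 0.001, 1.463]
force: [1.7, -2.7, 5.5]
grip_width: 0.0239
grip_force: 15.0
```

```bash
python3 shift.py '[[-0.003,0,0,0,0,0],[-0.003,0,0,0,0,0],[-0.003,0,0,0,0,0],[-0.003,0,0,0,0,0],[-0.003,0,0,0,0,0],[-0.003,0,0,0,0,0],[-0.003,0,0,0,0,0],[-0.002,0,0,0,0,0],[0,0,0,0,0,0],[0,0,0,0,0,0]]'
python3 shift.py '[[-0.001,0,0,0,0,0],[-0.001,0,0,0,0,0],[0,0,0,0,0,0],[0,0,0,0,0,0]]'
python3 shift.py '[[-0.001,0,0,0,0,0],[-0.001,0,0,0,0,0],[0,0,0,0,0,0],[0,0,0,0,0,0]]'
```

```text
time_s: 29.7
ee_pos: [0.5664, 0.0407, 0.081]
eef_rot: [3.141, -0.0, 1.463]
force: [3.0, 0.8, 4.9]
grip_width: 0.0237
grip_force: 15.0
time_s: 30.1
ee_pos: [0.5662, 0.0389, 0.081]
eef_rot: [3.141, -0.0, 1.464]
force: [3.6, 2.3, 6.2]
grip_width: 0.0237
grip_force: 15.0
time_s: 30.5
ee_pos: [0.566, 0.0369, 0.081]
eef_rot: [3.141, -0.0, 1.464]
force: [4.0, 2.6, 6.7]
grip_width: 0.0236
grip_force: 15.0
```

```bash
python3 shift.py '[[-0.001,0,0,0,0,0],[-0.0005,0,0,0,0,0],[0,0,0,0,0,0],[0,0,0,0,0,0]]'
python3 shift.py '[[-0.001,0,0,0,0,0],[0,0,0,0,0,0],[0,0,0,0,0,0],[0,0,0,0,0,0]]'
```

```text
time_s: 30.9
ee_pos: [0.5658, 0.0356, 0.081]
eef_rot: [3.141, -0.001, 1.464]
force: [3.2, 5.4, 5.3]
grip_width: 0.0236
grip_force: 15.0
time_s: 31.3
ee_pos: [0.5658, 0.0355, 0.081]
eef_rot: [3.141, -0.002, 1.464]
force: [4.4, 11.1, 5.6]
grip_width: 0.0234
grip_force: 15.0
```

```bash
python3 shift.py '[[-0.0006,0,0,0,0,0],[0,0,0,0,0,0],[0,0,0,0,0,0],[0,0,0,0,0,0]]'
python3 shift.py '[[0,0,0,0,0,0],[0,0,0,0,0,0],[0,0,0,0,0,0],[0,0,-0.03,0,0,0],[0,0,-0.05,0,0,0],[0,0,-0.05,0,0,0],[0,0,-0.05,0,0,0],[0,0,0,0,0,0],[0,0,0,0,0,0]]' 0.07
python3 - <<'E'
from station import ctrl
from h import *
w=cam(ctrl,"wrist");np.savez("w8.npz",**w)
s=cam(ctrl,"scene");a=cv2.resize(s["pixels"][110:240,170:310],(560,520),interpolation=cv2.INTER_CUBIC)
b=cv2.resize(w["pixels"][60:290,200:360],(240*3//2,345*3//2),interpolation=cv2.INTER_CUBIC)[:520]
W=np.zeros((520,800,3),np.uint8);W[:,:440]=cv2.resize(a,(440,520));W[:b.shape[0],440:]=b;cv2.imwrite("pics/w8.png",W)
print(ctrl.get_obs()["force"],ctrl.get_obs()["ee_pos"])
E
```

```text
time_s: 31.7
ee_pos: [0.5658, 0.0354, 0.081]
eef_rot: [3.141, -0.003, 1.464]
force: [4.3, 15.5, 4.3]
grip_width: 0.0236
grip_force: 15.0
time_s: 32.6
ee_pos: [0.5655, 0.0333, 0.2611]
eef_rot: [3.141, 0.0, 1.463]
force: [-0.3, 0.1, -1.0]
grip_width: 0.07
grip_force: 0.0
[ 0.71966162  0.32041203 -0.55800037] [0.56500057 0.03338368 0.25909329]
```

View pics/w8.png

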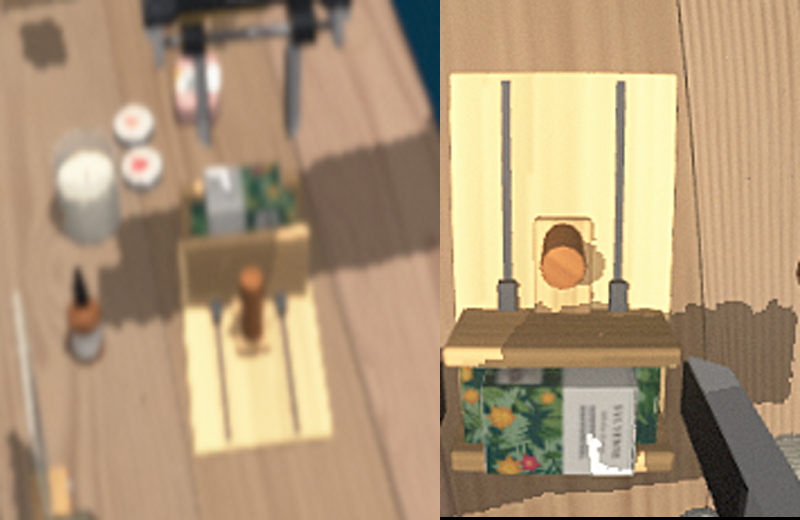

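The picture shows the jaw plate (rows 310–362, right half) closed on the column. The short carton, at columns 485–635, is centred on the fence, which spans 452–672. The long ends show equally on both sides, and the candle, dropper and soap stand undisturbed. I'll check the flushness in numbers.

Run:
```python
from h import *
w=dict(np.load("w8.npz"));w["fish"]=True
uv=lambda u,v:(200+(u-440)/2.25,60+v/2.25)
for n,u,v,h in[("short near L",486,385,.108),("short near R",632,370,.108),("short far L",486,473,.108),("short far R",634,473,.108),("long L in",462,368,.074),("long R in",659,368,.074),("fence in R",672,450,.084),("jaw in L",446,362,.084),("jaw in R",680,362,.084),("post",564,266,.088)]:
    p=unproj(w,uv(u,v),h)[0];d=p[:2]-[.5538,-.0735];print(n,p.round(3),"bay",round(d@[.994,-.11],4),round(d@[.11,.994],4))
```

```text
short near L [ 0.522 -0.019  0.108] bay -0.0372 0.0511
short near R [ 0.596 -0.018  0.108] bay 0.0363 0.0594
short far L [ 0.515 -0.07   0.108] bay -0.0394 -0.0008
short far R [ 0.593 -0.079  0.108] bay 0.0399 -0.0007
long L in [ 0.505 -0.021  0.074] bay -0.0544 0.0465
long R in [ 0.614 -0.033  0.074] bay 0.0554 0.0466
fence in R [ 0.618 -0.081  0.084] bay 0.0642 -0.0003
jaw in L [ 0.499 -0.013  0.084] bay -0.0615 0.0539
jaw in R [ 0.624 -0.027  0.084] bay 0.0651 0.054
post [0.568 0.034 0.088] bay 0.0022 0.108
```

```bash
python3 -c "
from station import ctrl
print(ctrl.hand_in())"
```

```text
the job is handed in; nothing more can be done
None
```

The job is handed in at about 33 s of the 72 s: the three cartons stand as one centred column, measured flush against the fence to within about 1 mm, with the jaw closed on it, and the jar, dropper bottle, candle and soap bar were never touched.

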